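# Find the soft foot of a jig plate and shim it

## Robot

A 6-joint arm with a two-finger parallel gripper is mounted at the origin on a cart in front of the work surface, level with it; the furniture and walls round the work are solid. World frame = base frame: x ahead of the robot, y to its left, z up, the work surface at z = 0. Lengths are in m, angles in rad, forces in N, time in s.
With the tool pointing down it reaches from about 0.3 to 0.875 m from the base axis. Payload 4.2 kg.
Tool frame: the origin (TCP) lies midway between the tips of the shut fingers; the grasp point (between the pads) lies 19 mm behind it; z points along the fingers, y is the line along which they close (so a half turn about z gives the same grasp; the last joint's range is limited). The gripper opens to 85 mm and grips with 20 to 120 N. Pads are 22 mm wide; open, the fingers measure 114 mm over their backs; the gripper's body (76 mm by 85 mm) begins 54 mm behind the grasp point. The pads swing forward as they close: fully open they stand 13 mm farther back than shut.
Start: joints at [1.318, 0.32, 1.565, -0, 1.257, -0.02], TCP at [0.133, 0.56, 0.231] pointing down, gripper open.
Joint ranges: [-3.11, 3.11], [-0.84, 2.01], [0.21, 2.61], [-1.34, 4.49], [0.05, 2.63], [-2.56, 2.56]. Speed limits (rad/s): [2.57, 2.57, 3.14, 3.14, 3.14, 3.14].

## Interface

Orientations are given as [roll, pitch, yaw] about the fixed x, y, z axes, in that order (R = Rz(yaw) Ry(pitch) Rx(roll)).
In Python, from rig import r gives the robot as it stands. The module is installed in compiled form; this text tells all that it offers.
- The arm moves only by the shell command python3 -m pendant 'ROWS' [OPENING] [FORCE]. ROWS is JSON, a list of rows, each an object with "slide": the shift along the tool's x, y, z as a fraction of full scale, a list of three; "dr": the turn, a rotation vector about the tool's x, y, z as a fraction of full scale, a list of three. In form: [{"slide": [x, y, z], "dr": [ax, ay, az]}, ...]. A call has 1 to 10 rows; each row is the pose to reach, as a shift and turn from the pose commanded when the call began, along the tool's axes at that moment; what a row does not reach only later rows make up. Full scale, the value 1, is 500 mm for a shift and 90 degrees for a turn. A row lasts 1/8 s, in which the tool goes at most 62.5 mm and 10.7 degrees, less where a joint would pass 70% of its speed; a pose out of reach is approached as far as the arm can. A call with a number of a shift or a turn outside -1 to 1 is refused whole. A call with a gripper value outside its range is refused whole. OPENING is the finger opening in mm, from 0 to 85.4, set as the call begins (- or left out, the last holds). The fingers move at their own pace and stop on an object; FORCE is the grip in N (left out, the last holds). Time passes only in rows, so rows that repeat a pose let the fingers close. It gives the time, the measured TCP pose, the force, the opening and the grip force at its end, in the units of the state.
- r.get_obs(): the state, without advancing time (a new reading comes with each control period).
- r.snapshot(name): name is "scene" or "top" or "wrist"; returns a dict with "pixels" (420x560x3 uint8, blue, green, red), "vertical_fov" (degrees; the focal length in pixels is half the picture's height over the tangent of half this angle, whatever the lens; pixels are square), "cx", "cy" (the principal point, pixels), "eye" and "rotation" of the camera in the world. Camera axes: x right, y up, looking along -z (the intrinsics and any distortion apply to the point x, -y, -z); pixel columns grow to the right and rows downward; lengths in m; the calibration is good to about 2 mm. A picture is of the moment at which its call begins. There is no depth.
- r.finish_job(): hands the job in; it is judged then, once.
Trained networks look in the newest picture that a camera, given by its name, has taken for a name from the list of things; names that differ only in an ending like _2 or _b are one class to them, and where a whole thing is asked for, a point or a joint stands for the part that bears it (a point fixed in the world has none). Each returns a list of dicts, best first, with "conf" (0 to 1); they miss things now and then, are a little off and sometimes report something else, mostly with a low value. They report only what shows in the picture. A call takes as long as a camera call. They do not tell look-alikes from the thing itself.
- r.search_frame(camera, query): "at" ([column, row] in pixels, amid what is visible of it).
The state is a dict: "time_s": time; "qpos": joint angles; "qd": joint speeds; "tau": joint torques, N m; "eef_pos": TCP position; "eef_rot": TCP orientation; "force": force on the tool from outside, world axes, zero at the start; "torque": the same for the moment, N m; "width": finger opening in m; "grasp_force": force on a finger pad.
Only numpy, scipy, OpenCV 4.12 (cv2) and the standard library are available. Lean on these libraries where they do the work, as an engineer would, in place of code of your own. Each camera call takes 0.05 s, during which the arm holds its last target. There are 200 camera calls.

## Task

The jig plate that carries the steel core rocks on one of its corners. Starting at the near left corner and going round clockwise as seen from above, press down with the fingertips on the round pad of each of the four corners to feel which one gives. Then push the brass shim of that corner in under the plate until its upturned tab lies flat against the plate's edge, leaving the other three shims, the core and everything round the jig where they are.

Things in the scene. Friction and masses are not known exactly. Their poses are not given: they have to be found in the camera images.
- jig_base: grey steel base of the jig, 196 (x) x 228 (y) x 14 mm, bolted down, turned at most 0.25 rad; origin: centre of its underside on the bench, x away from the robot, y to the left. On its left and right sides (+y, -y) four brass shims lie drawn out, one at each corner, on ledges (42 mm wide, out to 112 mm from the middle) whose guide cheeks reach up to 28 mm above the bench
- jig_plate: aluminium plate 160 (x) x 150 (y) x 12 mm over the base, top 40 mm above the bench; origin: in its middle, 21 mm above the bench, axes as the base. A rubber mount in the middle lets it tilt and springs it back level. Of the four hidden rests under its corners one is 5 mm too low: pressed there with 4 N that corner sinks 5 mm and rises again when let go; the others give under 1 mm
- pad_nl: origin at the centre of the top face of the round dark steel pad (30 mm across, 3 mm thick, its top 43 mm above the bench) on the near left corner of the jig plate, at x -58, y +53 mm of the base; right above that corner's rest
- pad_fl: origin at the centre of the top face of the round dark steel pad (30 mm across, 3 mm thick, its top 43 mm above the bench) on the far left corner of the jig plate, at x +58, y +53 mm of the base; right above that corner's rest
- pad_fr: origin at the centre of the top face of the round dark steel pad (30 mm across, 3 mm thick, its top 43 mm above the bench) on the far right corner of the jig plate, at x +58, y -53 mm of the base; right above that corner's rest
- pad_nr: origin at the centre of the top face of the round dark steel pad (30 mm across, 3 mm thick, its top 43 mm above the bench) on the near right corner of the jig plate, at x -58, y -53 mm of the base; right above that corner's rest
- tab_nl (a point): middle of the outer face of the upturned tab of the near left corner's brass shim (30 mm wide, 4 mm thick), 37 mm above the bench, at x -58 mm of the base. The tab is 26 mm wide (x), 4 mm thick, and stands free above the cheeks from 28 to 46 mm; pushing it along the base's -y slides the shim in under the plate, against about 2 N of friction, and it stays where it is left
- tab_fl (a point): middle of the outer face of the upturned tab of the far left corner's brass shim (30 mm wide, 4 mm thick), 37 mm above the bench, at x +58 mm of the base. The tab is 26 mm wide (x), 4 mm thick, and stands free above the cheeks from 28 to 46 mm; pushing it along the base's -y slides the shim in under the plate, against about 2 N of friction, and it stays where it is left
- tab_fr (a point): middle of the outer face of the upturned tab of the far right corner's brass shim (30 mm wide, 4 mm thick), 37 mm above the bench, at x +58 mm of the base. The tab is 26 mm wide (x), 4 mm thick, and stands free above the cheeks from 28 to 46 mm; pushing it along the base's +y slides the shim in under the plate, against about 2 N of friction, and it stays where it is left
- tab_nr (a point): middle of the outer face of the upturned tab of the near right corner's brass shim (30 mm wide, 4 mm thick), 37 mm above the bench, at x -58 mm of the base. The tab is 26 mm wide (x), 4 mm thick, and stands free above the cheeks from 28 to 46 mm; pushing it along the base's +y slides the shim in under the plate, against about 2 N of friction, and it stays where it is left
- shim_nl (a joint): how far the near left corner's shim is pushed in, m: 0 to 0.004 at the start, 0.0305 = home (stop), its tab flat against the plate's edge. Over a sound rest there is no gap and the shim butts against the rest at about 0.0175; over the low rest it slides home
- shim_fl (a joint): how far the far left corner's shim is pushed in, m: 0 to 0.004 at the start, 0.0305 = home (stop), its tab flat against the plate's edge. Over a sound rest there is no gap and the shim butts against the rest at about 0.0175; over the low rest it slides home
- shim_fr (a joint): how far the far right corner's shim is pushed in, m: 0 to 0.004 at the start, 0.0305 = home (stop), its tab flat against the plate's edge. Over a sound rest there is no gap and the shim butts against the rest at about 0.0175; over the low rest it slides home
- shim_nr (a joint): how far the near right corner's shim is pushed in, m: 0 to 0.004 at the start, 0.0305 = home (stop), its tab flat against the plate's edge. Over a sound rest there is no gap and the shim butts against the rest at about 0.0175; over the low rest it slides home
- steel_core: steel core block 50 (x) x 24 (y) x 46 mm, standing loose in the middle of the jig plate against two small stops; origin: centre of its underside, 40 mm above the bench
- paste_pot: dark blue jar with a black lid, 55 mm across, 46 mm high, behind the vice's left end; bystander; origin: centre of its underside
- long_file: flat file with wooden handle, 245 mm long, lying in front of the vice; bystander; origin: centre of its underside
- vernier: digital calliper, 200 mm long, lying to the right in front; bystander; origin: centre of its underside
- red_driver: hex driver with red handle, 170 mm long, lying in front of the vice; bystander; origin: centre of its underside
- grey_stone: grey stone stick 120 mm long, 14 mm wide, lying near the front edge before the jig; bystander; origin: centre of its underside
- electrode: black graphite block 82 x 44 x 76 mm, behind the jig; bystander; origin: centre of its underside
Things that resemble listed ones, but are neither listed nor needed, are in the scene too. Leave any pink or red look-alike of the steel_core alone.

How it is judged:
By the outcome, as a careful person would: the job done as asked, in the order asked, and still so for the second after the job is handed in, with the robot touching nothing.
It also fails if it takes over 61 s, if anything falls off the work surface, if the arm or the gripper's body presses on something with over 40 N, if the wrist force passes 120 N, or if a joint passes its speed limit or range.

## Working session

There is one attempt and no reset: what is moved stays moved. The work goes in short steps, Python scripts to look and compute and a shell command to move; the robot and the scene stay as the last step left them, time stands still between calls to the robot, and variables do not carry over. Pictures are saved under pics/ and viewed, at most 10 in all, crops included, and the job is handed in when it is done.

```bash
mkdir -p pics
cat > h.py <<'E'
from rig import r
import numpy as np, cv2
def snap(n):
    s=r.snapshot(n); return s
def f(s): return s["pixels"].shape[0]/2/np.tan(np.radians(s["vertical_fov"])/2)
def ray(s,uv,z):
    F=f(s); d=np.array([(uv[0]-s["cx"])/F,-(uv[1]-s["cy"])/F,-1.]); d=np.array(s["rotation"])@d
    e=np.array(s["eye"]); return e+d*(z-e[2])/d[2]
def proj(s,p):
    c=np.array(s["rotation"]).T@(np.array(p)-np.array(s["eye"])); F=f(s)
    return [s["cx"]+F*c[0]/-c[2], s["cy"]-F*c[1]/-c[2]]
E
python3 - <<'E'
from h import *
print({k:v for k,v in r.get_obs().items()})
Z=dict(pad_nl=.043,pad_fl=.043,pad_fr=.043,pad_nr=.043,tab_nl=.037,tab_fl=.037,tab_fr=.037,tab_nr=.037,steel_core=.06,electrode=.04,jig_plate=.04)
for n in ("top","scene"):
    s=snap(n); cv2.imwrite(f"pics/{n}0.png",s["pixels"])
    print(n,{k:v for k,v in s.items() if k!="pixels"})
    for q in Z:
        for d in r.search_frame(n,q)[:4]: print(q,np.round(d["at"],1),round(d["conf"],2),ray(s,d["at"],Z[q]).round(4))
E
```

```text
{'time_s': 0.0, 'qpos': array([ 1.31796489e+00,  3.20294572e-01,  1.56566993e+00, -3.63657132e-05,
        1.25739148e+00, -2.00100785e-02]), 'qd': array([-0.00060857, -0.00117844, -0.00028119, -0.00059393, -0.00017113,
       -0.0009453 ]), 'tau': array([ 1.67155285e-04, -4.15534866e+01, -2.34158188e+01,  3.56966109e-05,
        8.37504835e-03, -1.15998526e-05]), 'eef_pos': array([0.13256376, 0.55902583, 0.23048425]), 'eef_rot': array([-3.13982898e+00, -7.14511508e-07,  2.90878254e+00]), 'force': array([-0.07177566, -0.31906807, -0.43077885]), 'torque': array([-0.0290653 , -0.03915647, -0.00338596]), 'grasp_force': 0.0, 'width': 0.08565327931876345}
top {'vertical_fov': 54.06739372583271, 'cx': 278.2056444398056, 'cy': 208.12536006126112, 'eye': array([0.36065528, 0.01352953, 1.11868718]), 'rotation': array([ 0.18379861,  0.0202248 , -1.58770811])}Traceback (most recent call last):
  File "<stdin>", line 8, in <module>
  File "h.py", line 8, in ray
    e=np.array(s["eye"]); return e+d*(z-e[2])/d[2]
                                              ~^^^
IndexError: invalid index to scalar variable.
```

```bash
python3 - <<'E'
t=open('h.py').read().replace('np.array(s["rotation"])','Rot(s)').replace('def snap','from scipy.spatial.transform import Rotation as Ro\ndef Rot(s):return Ro.from_euler("xyz",s["rotation"]).as_matrix()\ndef snap')
open('h.py','w').write(t)
E
python3 - <<'E'
from h import *
Z=dict(pad_nl=.043,pad_fl=.043,pad_fr=.043,pad_nr=.043,tab_nl=.037,tab_fl=.037,tab_fr=.037,tab_nr=.037,steel_core=.06,electrode=.04,jig_plate=.04)
for n in ("top","scene"):
    s=snap(n); cv2.imwrite(f"pics/{n}0.png",s["pixels"])
    print(n,{k:v for k,v in s.items() if k!="pixels"})
    for q in Z:
        for d in r.search_frame(n,q)[:4]: print(q,np.round(d["at"],1),round(d["conf"],2),ray(s,d["at"],Z[q]).round(4))
E
```

```text
top {'vertical_fov': 54.06739372583271, 'cx': 278.2056444398056, 'cy': 208.12536006126112, 'eye': array([0.36065528, 0.01352953, 1.11868718]), 'rotation': array([ 0.18379861,  0.0202248 , -1.58770811])}
pad_nl [230.8 233.9] 0.21 [0.4945 0.158  0.043 ]
pad_fr [229.9 232.5] 0.34 [0.4983 0.1604 0.043 ]
pad_nr [191.9 202.5] 0.24 [0.5811 0.2627 0.043 ]
tab_nl [184.1 239.9] 0.65 [0.4817 0.2827 0.037 ]
tab_fl [193.6 201.9] 0.67 [0.5839 0.2595 0.037 ]
tab_fr [222.7 225.5] 0.74 [0.5182 0.1805 0.037 ]
tab_fr [331.6 282.7] 0.55 [ 0.3636 -0.1024  0.037 ]
tab_fr [260.8 218.5] 0.42 [0.535  0.0788 0.037 ]
steel_core [225.7 225.4] 0.64 [0.5149 0.1691 0.06  ]
steel_core [295.  238.4] 0.52 [ 0.4775 -0.0104  0.06  ]
electrode [191.9 147.2] 0.89 [0.7371 0.2668 0.04  ]
electrode [271.5 156.6] 0.27 [0.705  0.0478 0.04  ]
jig_plate [228.6 233.3] 0.95 [0.4966 0.1642 0.04  ]
jig_plate [263.7 215.6] 0.36 [0.5421 0.0709 0.04  ]
scene {'vertical_fov': 45.93665821657057, 'cx': 279.17618405998144, 'cy': 209.08024352150747, 'eye': array([-0.25258178, -0.64787969,  0.63848482]), 'rotation': array([ 1.05116567, -0.00498201, -0.87364975])}
pad_nl [192.4 192.3] 0.53 [0.4694 0.2435 0.043 ]
pad_fl [181.8 190.6] 0.42 [0.4579 0.2714 0.043 ]
pad_nr [213.6 209.8] 0.63 [0.4421 0.1363 0.043 ]
tab_nl [180.9 189.1] 0.52 [0.4691 0.289  0.037 ]
tab_fl [218.2 174.4] 0.63 [0.5944 0.2787 0.037 ]
tab_fl [276.5 277. ] 0.51 [ 0.3452 -0.1443  0.037 ]
tab_nr [221.5 219.5] 0.56 [0.4294 0.0965 0.037 ]
steel_core [222.2 181.4] 0.84 [0.5396 0.2051 0.06  ]
steel_core [272.2 231.1] 0.7 [ 0.4405 -0.0514  0.06  ]
steel_core [164.5 185.9] 0.64 [0.426  0.2986 0.06  ]
electrode [253.8 157.2] 0.59 [0.7408 0.2786 0.04  ]
jig_plate [222.  199.3] 0.57 [0.4961 0.1628 0.04  ]
jig_plate [368.5 307.2] 0.27 [ 0.3821 -0.331   0.04  ]
```

View pics/top0.png

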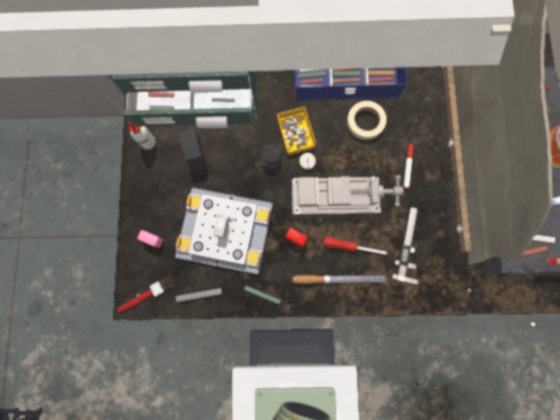

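View pics/scene0.png

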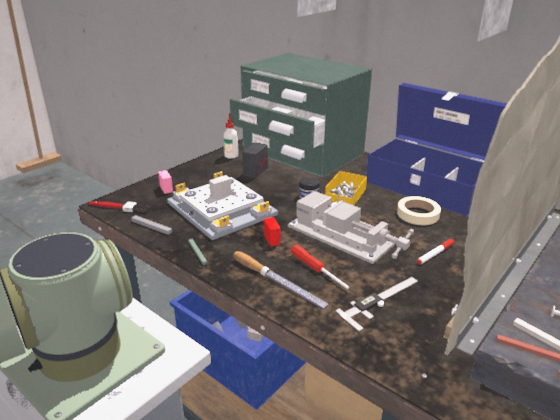

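The top picture shows the jig at about (228,230), with its core at (222,228), yellow shims on the left and right sides and black corner pads. The red and pink blocks at (297,237) and (150,238) are look-alikes and stay where they are. Next I'll move above the jig for a wrist view.

```bash
python3 -m pendant '[{"slide":[-0.84,-0.56,-0.16],"dr":[0,0,0]},{"slide":[-0.84,-0.56,-0.16],"dr":[0,0,0]},{"slide":[-0.84,-0.56,-0.16],"dr":[0,0,0]},{"slide":[-0.84,-0.56,-0.16],"dr":[0,0,0]},{"slide":[-0.84,-0.56,-0.16],"dr":[0,0,0]},{"slide":[-0.84,-0.56,-0.16],"dr":[0,0,0]},{"slide":[-0.84,-0.56,-0.16],"dr":[0,0,0]},{"slide":[-0.84,-0.56,-0.16],"dr":[0,0,0]},{"slide":[-0.84,-0.56,-0.16],"dr":[0,0,0]},{"slide":[-0.84,-0.56,-0.16],"dr":[0,0,0]}]' 0
python3 - <<'E'
from h import *
Z=dict(pad_nl=.043,pad_fl=.043,pad_fr=.043,pad_nr=.043,tab_nl=.037,tab_fl=.037,tab_fr=.037,tab_nr=.037,steel_core=.06,jig_plate=.04)
s=snap("wrist"); cv2.imwrite("pics/w0.png",s["pixels"]); print({k:v for k,v in s.items() if k!="pixels"})
for q in Z:
    for d in r.search_frame("wrist",q)[:4]: print(q,np.round(d["at"],1),round(d["conf"],2),ray(s,d["at"],Z[q]).round(4))
o=r.get_obs();print(o["eef_pos"],o["eef_rot"],o["time_s"],o["qpos"])
E
```

```text
time_s: 2.55
eef_pos: [0.4767, 0.19, 0.3111]
eef_rot: [3.141, -0.001, 2.907]
force: [-0.6, -0.0, -0.2]
width: 0.0003
grasp_force: 0.0
{'vertical_fov': 66.86375226134284, 'cx': 278.76316578445005, 'cy': 214.26263239862246, 'eye': array([0.40233543, 0.20731657, 0.45286828]), 'rotation': array([-3.00294522e-01, -1.16973178e-03,  1.33649159e+00])}
pad_nl [316.9 155.8] 0.61 [0.4612 0.2438 0.043 ]
pad_fl [316.2 239.9] 0.62 [0.5741 0.2201 0.043 ]
pad_fr [244.  241.1] 0.84 [0.5525 0.1225 0.043 ]
pad_nr [238.8 156.6] 0.81 [0.4391 0.1466 0.043 ]
tab_nl [349.8 155. ] 0.85 [0.471 0.286 0.037]
tab_nl [209.3 241.6] 0.59 [0.5441 0.0736 0.037 ]
tab_nl [206.  162.3] 0.44 [0.4368 0.1022 0.037 ]
tab_fl [345.5 238.8] 0.73 [0.5845 0.2606 0.037 ]
tab_fl [360.3 301.6] 0.2 [0.6891 0.2648 0.037 ]
tab_fr [210.6 237.8] 0.98 [0.5391 0.077  0.037 ]
tab_nr [202.6 159.5] 0.65 [0.4323 0.099  0.037 ]
tab_nr [209.8 242.9] 0.44 [0.5462 0.0737 0.037 ]
tab_nr [274.8 185.1] 0.34 [0.487  0.1822 0.037 ]
tab_nr [ 69.1 142.6] 0.17 [ 0.3721 -0.0605  0.037 ]
steel_core [137.8 212.9] 0.85 [0.4767 0.003  0.06  ]
steel_core [279.5 209.5] 0.77 [0.5148 0.1819 0.06  ]
steel_core [416.6 153.8] 0.61 [0.4847 0.3612 0.06  ]
steel_core [299.3  59.1] 0.45 [0.3487 0.2443 0.06  ]
jig_plate [288.7 195.8] 0.86 [0.5048 0.197  0.04  ]
jig_plate [318.2 242. ] 0.57 [0.5791 0.2223 0.04  ]
[0.47650663 0.19046821 0.31135641] [3.14146811e+00 1.74758606e-05 2.90947090e+00] 3.1 [ 3.57793063e-01  1.79592776e-01  1.55515853e+00  9.50508534e-05
  1.40675754e+00 -9.80897026e-01]
```

View pics/w0.png

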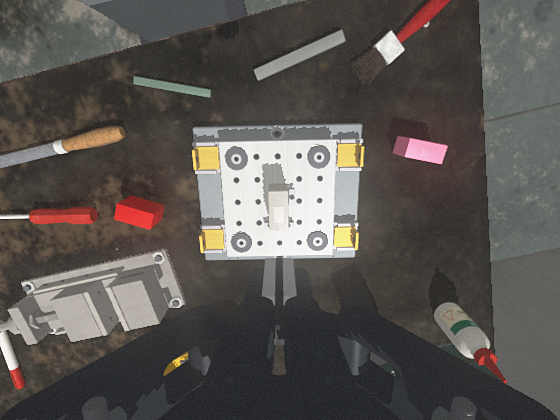

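The wrist picture shows the jig with its near side up. The pads are at nl (318,157), fl (317,240), fr (241,242) and nr (236,158), and the yellow tabs at nl (362,155), fl (357,237), fr (202,240) and nr (194,157). I'll refine the pads by circle fit.

Run:
```python
from h import *
s=snap("wrist"); im=s["pixels"]; g=cv2.cvtColor(im,cv2.COLOR_BGR2GRAY)
K=4; c=cv2.resize(im[115:270,180:375],None,fx=K,fy=K,interpolation=cv2.INTER_CUBIC)
L=np.array([[-58,53],[58,53],[58,-53],[-58,-53]])/1000.; W=[]
for n,(u,v) in dict(nl=(318.5,157),fl=(317.5,240.5),fr=(241.5,242),nr=(236.5,158.5)).items():
    p=g[int(v)-17:int(v)+18,int(u)-17:int(u)+18]; P=cv2.resize(p,None,fx=6,fy=6,interpolation=cv2.INTER_CUBIC)
    h=cv2.HoughCircles(P,cv2.HOUGH_GRADIENT,1,300,param1=120,param2=12,minRadius=48,maxRadius=85)
    q=(u,v) if h is None else (int(u)-17+(h[0,0,0]+.5)/6-.5,int(v)-17+(h[0,0,1]+.5)/6-.5)
    w=ray(s,q,.043); W.append(w[:2]); print(n,np.round(q,1),None if h is None else h[0,0,2]/6,w.round(4))
    cv2.circle(c,(int((q[0]-180)*K),int((q[1]-115)*K)),3,(0,0,255),-1)
cv2.imwrite("pics/c0.png",c)
W=np.array(W); m=W.mean(0); D=W-m
a=np.sum(L[:,0]*D[:,1]-L[:,1]*D[:,0]); b=np.sum(L*D); th=np.arctan2(a,b)
print("centre",m,"yaw",th,"scale",np.hypot(a,b)/np.sum(L*L))
R=np.array([[np.cos(th),-np.sin(th)],[np.sin(th),np.cos(th)]]); print("resid mm",((m+L@R.T-W)*1000).round(1)); print("pads",(m+L@R.T).round(4))
```

```text
nl [318.2 157. ] 11.416667 [0.4631 0.2454 0.043 ]
fl [316.3 239.8] 10.616667 [0.5741 0.2208 0.043 ]
fr [240.8 241.7] 10.366667 [0.5527 0.1184 0.043 ]
nr [235.8 158.2] 11.416667 [0.4403 0.1426 0.043 ]
centre [0.50753532 0.18181132] yaw -0.21372282248912478 scale 0.987928847670282
resid mm [[-1.   0.5]
 [ 1.3  0.5]
 [ 0.3 -0.7]
 [-0.7 -0.3]]
pads [[0.4621 0.2459]
 [0.5755 0.2213]
 [0.553  0.1177]
 [0.4396 0.1423]]
```

View pics/c0.png

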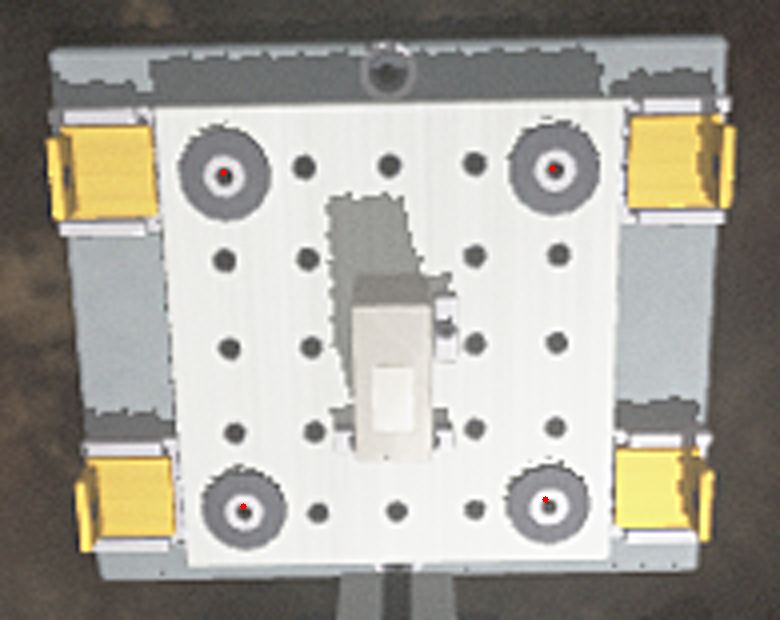

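The crop confirms the circle fits on all four pads, within 2 mm. Jig centre is (0.5075, 0.1818) with yaw −0.214. Now I'll go above the near-left pad.

```bash
python3 -m pendant '[{"slide":[0.0535,0.101,0.1],"dr":[0,0,-0.012]},{"slide":[0.0535,0.101,0.3],"dr":[0,0,-0.012]},{"slide":[0.0535,0.101,0.5],"dr":[0,0,-0.012]},{"slide":[0.0535,0.101,0.5],"dr":[0,0,-0.012]},{"slide":[0.0535,0.101,0.5],"dr":[0,0,-0.012]},{"slide":[0.0535,0.101,0.5],"dr":[0,0,-0.012]}]' 0
```

```text
time_s: 3.9
eef_pos: [0.4613, 0.245, 0.0597]
eef_rot: [-3.139, -0.003, 2.928]
force: [-0.3, -0.6, 0.7]
width: 0.0002
grasp_force: 0.0
```

```bash
python3 -m pendant '[{"slide":[0,0,0.02],"dr":[0,0,0]},{"slide":[0,0,0.03],"dr":[0,0,0]},{"slide":[0,0,0.034],"dr":[0,0,0]},{"slide":[0,0,0.036],"dr":[0,0,0]},{"slide":[0,0,0.036],"dr":[0,0,0]}]'
```

```text
time_s: 4.53
eef_pos: [0.4625, 0.2456, 0.0436]
eef_rot: [3.141, 0.0, 2.928]
force: [-0.1, -0.9, 0.1]
width: 0.0003
grasp_force: 0.0
```

```bash
python3 -m pendant '[{"slide":[0,0,0.002],"dr":[0,0,0]},{"slide":[0,0,0.002],"dr":[0,0,0]}]'
```

```text
time_s: 4.78
eef_pos: [0.4625, 0.2457, 0.0426]
eef_rot: [3.141, 0.0, 2.928]
force: [0.4, 0.4, 2.3]
width: -0.0
grasp_force: 1.0
```

```bash
python3 -m pendant '[{"slide":[0,0,0.002],"dr":[0,0,0]},{"slide":[0,0,0.002],"dr":[0,0,0]}]'
```

```text
time_s: 5.03
eef_pos: [0.4626, 0.2457, 0.0423]
eef_rot: [3.141, 0.001, 2.928]
force: [-2.0, -0.4, 7.4]
width: 0.0005
grasp_force: 4.0
```

```bash
python3 -m pendant '[{"slide":[0,0,0.002],"dr":[0,0,0]},{"slide":[0,0,0.002],"dr":[0,0,0]}]'
```

```text
time_s: 5.28
eef_pos: [0.4626, 0.2459, 0.0421]
eef_rot: [3.14, 0.001, 2.928]
force: [-3.1, -1.2, 14.3]
width: 0.0001
grasp_force: 6.9
```

Near left is sound: 14 N for less than 1 mm. Next is far left.

```bash
python3 -m pendant '[{"slide":[0,0,-0.04],"dr":[0,0,0]},{"slide":[-0.116,0,-0.04],"dr":[0,0,0]},{"slide":[-0.232,0,-0.04],"dr":[0,0,0]},{"slide":[-0.232,0,-0.04],"dr":[0,0,0]},{"slide":[-0.232,0,-0.02],"dr":[0,0,0]},{"slide":[-0.232,0,-0.006],"dr":[0,0,0]},{"slide":[-0.232,0,-0.004],"dr":[0,0,0]},{"slide":[-0.232,0,-0.004],"dr":[0,0,0]}]'
```

```text
time_s: 6.28
eef_pos: [0.575, 0.2211, 0.0423]
eef_rot: [-3.141, -0.001, 2.928]
force: [-0.2, 0.2, -0.6]
width: 0.0001
grasp_force: 0.2
```

```bash
python3 -m pendant '[{"slide":[0,0,0.002],"dr":[0,0,0]},{"slide":[0,0,0.004],"dr":[0,0,0]},{"slide":[0,0,0.004],"dr":[0,0,0]}]'
```

```text
time_s: 6.65
eef_pos: [0.5759, 0.2212, 0.0406]
eef_rot: [3.141, 0.0, 2.928]
force: [-0.5, 1.7, 1.6]
width: 0.0002
grasp_force: 0.9
```

```bash
python3 -m pendant '[{"slide":[0,0,0.002],"dr":[0,0,0]},{"slide":[0,0,0.004],"dr":[0,0,0]},{"slide":[0,0,0.004],"dr":[0,0,0]}]'
```

```text
time_s: 7.02
eef_pos: [0.5763, 0.2213, 0.0387]
eef_rot: [3.14, 0.001, 2.928]
force: [0.2, 1.7, 3.7]
width: 0.0001
grasp_force: 1.9
```

```bash
python3 -m pendant '[{"slide":[0,0,0.002],"dr":[0,0,0]},{"slide":[0,0,0.004],"dr":[0,0,0]},{"slide":[0,0,0.004],"dr":[0,0,0]}]'
```

```text
time_s: 7.4
eef_pos: [0.5765, 0.2213, 0.0379]
eef_rot: [3.14, 0.002, 2.928]
force: [-0.7, 2.8, 10.2]
width: -0.0
grasp_force: 5.3
```

Far left gives about 5 mm. I'll still press the other two corners, in order.

```bash
python3 -m pendant '[{"slide":[0,0,-0.02],"dr":[0,0,0]},{"slide":[0,0,-0.05],"dr":[0,0,0]},{"slide":[0,-0.106,-0.05],"dr":[0,0,0]},{"slide":[0,-0.212,-0.05],"dr":[0,0,0]},{"slide":[0,-0.212,-0.05],"dr":[0,0,0]},{"slide":[0,-0.212,-0.03],"dr":[0,0,0]},{"slide":[0,-0.212,-0.016],"dr":[0,0,0]},{"slide":[0,-0.212,-0.012],"dr":[0,0,0]},{"slide":[0,-0.212,-0.012],"dr":[0,0,0]}]'
```

```text
time_s: 8.52
eef_pos: [0.5533, 0.1181, 0.0424]
eef_rot: [-3.141, -0.0, 2.929]
force: [-0.3, 1.0, 3.8]
width: 0.0
grasp_force: 2.3
```

```bash
python3 -m pendant '[{"slide":[0,0,0.002],"dr":[0,0,0]},{"slide":[0,0,0.004],"dr":[0,0,0]},{"slide":[0,0,0.004],"dr":[0,0,0]}]'
```

```text
time_s: 8.9
eef_pos: [0.5534, 0.1181, 0.0421]
eef_rot: [3.141, 0.001, 2.929]
force: [-4.4, -1.7, 15.2]
width: 0.0003
grasp_force: 7.3
```

```bash
python3 -m pendant '[{"slide":[0,0,-0.02],"dr":[0,0,0]},{"slide":[0,0,-0.04],"dr":[0,0,0]},{"slide":[0.116,0,-0.04],"dr":[0,0,0]},{"slide":[0.232,0,-0.04],"dr":[0,0,0]},{"slide":[0.232,0,-0.04],"dr":[0,0,0]},{"slide":[0.232,0,-0.02],"dr":[0,0,0]},{"slide":[0.232,0,-0.008],"dr":[0,0,0]},{"slide":[0.232,0,-0.004],"dr":[0,0,0]},{"slide":[0.232,0,-0.004],"dr":[0,0,0]}]'
```

```text
time_s: 10.02
eef_pos: [0.4409, 0.1418, 0.0424]
eef_rot: [3.141, 0.0, 2.927]
force: [-0.8, 0.1, 5.6]
width: 0.0001
grasp_force: 2.4
```

```bash
python3 -m pendant '[{"slide":[0,0,0.002],"dr":[0,0,0]},{"slide":[0,0,0.004],"dr":[0,0,0]},{"slide":[0,0,0.004],"dr":[0,0,0]}]'
```

```text
time_s: 10.4
eef_pos: [0.4409, 0.1418, 0.0419]
eef_rot: [3.141, 0.001, 2.927]
force: [-4.2, -1.1, 19.1]
width: 0.0003
grasp_force: 9.5
```

Near right is sound too, so far left is the low corner. Now I'll go over the core to just outside the far left tab.

```bash
python3 -m pendant '[{"slide":[0,0,-0.04],"dr":[0,0,0]},{"slide":[0,0,-0.15],"dr":[0,0,0]},{"slide":[0,0,-0.15],"dr":[0,0,0]},{"slide":[-0.08,0.15,-0.15],"dr":[0,0,0]},{"slide":[-0.15,0.25,-0.15],"dr":[0,0,0]},{"slide":[-0.23,0.4,-0.15],"dr":[0,0,0]},{"slide":[-0.23,0.406,-0.15],"dr":[0,0,0]},{"slide":[-0.23,0.406,-0.1],"dr":[0,0,0]},{"slide":[-0.23,0.406,-0.012],"dr":[0,0,0]},{"slide":[-0.23,0.406,-0.012],"dr":[0,0,0]}]'
python3 - <<'E'
from h import *
s=snap("wrist"); cv2.imwrite("pics/w1.png",cv2.resize(s["pixels"],(800,600)))
o=r.get_obs(); p=o["eef_pos"]; d=p[:2]-[.5075,.1818]; t=-.2137
print(o["time_s"],p,"base",np.cos(t)*d[0]+np.sin(t)*d[1],-np.sin(t)*d[0]+np.cos(t)*d[1],o["force"])
for x in r.search_frame("wrist","tab_fl"): print(x["at"],x["conf"],ray(s,x["at"],.037))
E
```

```text
time_s: 11.65
eef_pos: [0.5925, 0.3142, 0.041]
eef_rot: [-3.135, -0.008, 2.927]
force: [0.1, -0.6, -0.2]
width: -0.0
grasp_force: 0.0
11.7 [0.59437662 0.31503296 0.04385484] base 0.056644761461846396 0.1486268506444722 [0.23759838 0.04843444 0.63292925]
[183.5, 272.3] 0.73 [0.58199538 0.26652581 0.037     ]
```

View pics/w1.png

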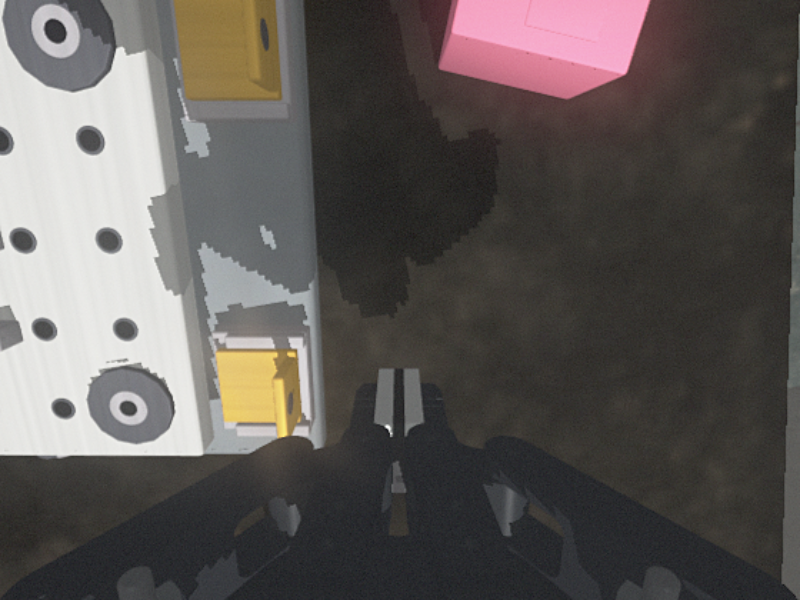

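The wrist picture shows the far left tab at (287,390) of the enlarged view, with the fingertips at (400,390) just outside it on the same row. Now I'll lower and approach.

```bash
python3 -m pendant '[{"slide":[-0.003,0,0.02],"dr":[0,0,0]},{"slide":[-0.003,0,0.02],"dr":[0,0,0]},{"slide":[-0.003,-0.03,0.02],"dr":[0,0,0]},{"slide":[-0.003,-0.044,0.02],"dr":[0,0,0]},{"slide":[-0.003,-0.044,0.02],"dr":[0,0,0]}]'
```

```text
time_s: 12.38
eef_pos: [0.5921, 0.2931, 0.0368]
eef_rot: [3.141, 0.0, 2.927]
force: [-0.3, 0.4, -0.7]
width: 0.0
grasp_force: 0.0
```

```bash
python3 -m pendant '[{"slide":[0,-0.008,0],"dr":[0,0,0]},{"slide":[0,-0.016,0],"dr":[0,0,0]},{"slide":[0,-0.024,0],"dr":[0,0,0]},{"slide":[0,-0.032,0],"dr":[0,0,0]},{"slide":[0,-0.032,0],"dr":[0,0,0]}]'
```

```text
time_s: 13.0
eef_pos: [0.5887, 0.2781, 0.0364]
eef_rot: [-3.141, 0.0, 2.928]
force: [0.9, -0.2, 0.4]
width: -0.0002
grasp_force: 0.4
```

```bash
python3 -m pendant '[{"slide":[0,-0.006,0],"dr":[0,0,0]},{"slide":[0,-0.012,0],"dr":[0,0,0]},{"slide":[0,-0.016,0],"dr":[0,0,0]},{"slide":[0,-0.016,0],"dr":[0,0,0]}]'
```

```text
time_s: 13.5
eef_pos: [0.587, 0.2703, 0.0364]
eef_rot: [-3.141, 0.0, 2.928]
force: [0.2, 0.6, 1.4]
width: -0.0002
grasp_force: 0.6
```

```bash
python3 -m pendant '[{"slide":[0,-0.006,0],"dr":[0,0,0]},{"slide":[0,-0.012,0],"dr":[0,0,0]},{"slide":[0,-0.012,0],"dr":[0,0,0]}]'
```

```text
time_s: 13.88
eef_pos: [0.5857, 0.2643, 0.0364]
eef_rot: [-3.141, -0.0, 2.928]
force: [0.1, 1.1, 0.3]
width: 0.0002
grasp_force: 0.6
```

```bash
python3 -m pendant '[{"slide":[0,-0.004,0],"dr":[0,0,0]},{"slide":[0,-0.008,0],"dr":[0,0,0]},{"slide":[0,-0.008,0],"dr":[0,0,0]}]'
python3 - <<'E'
from h import *
s=snap("wrist"); cv2.imwrite("pics/w2.png",cv2.resize(s["pixels"],(800,600)))
E
```

```text
time_s: 14.25
eef_pos: [0.5849, 0.2606, 0.0363]
eef_rot: [-3.141, 0.0, 2.928]
force: [0.6, 0.1, 0.7]
width: -0.0
grasp_force: 0.7
```

View pics/w2.png

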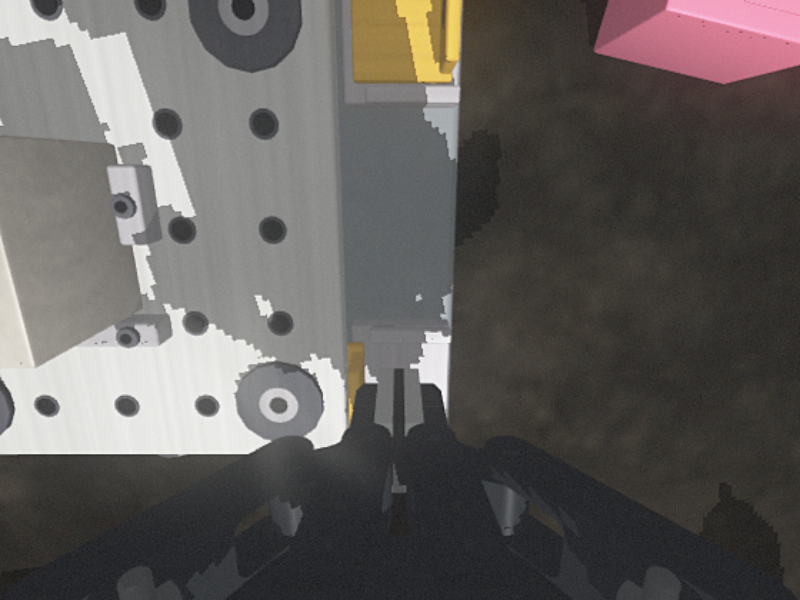

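The tab at (357,380) has nearly reached the plate edge at about (345,380). I'll push on to the stop.

```bash
python3 -m pendant '[{"slide":[0,-0.004,0],"dr":[0,0,0]},{"slide":[0,-0.006,0],"dr":[0,0,0]},{"slide":[0,-0.006,0],"dr":[0,0,0]}]'
```

```text
time_s: 14.68
eef_pos: [0.5848, 0.2595, 0.0365]
eef_rot: [3.138, 0.001, 2.927]
force: [0.6, 7.3, 0.0]
width: -0.0004
grasp_force: 3.1
```

```bash
python3 -m pendant '[{"slide":[0,-0.004,0],"dr":[0,0,0]},{"slide":[0,-0.004,0],"dr":[0,0,0]}]'
```

```text
time_s: 14.92
eef_pos: [0.5848, 0.2593, 0.0367]
eef_rot: [3.135, 0.002, 2.926]
force: [1.8, 11.7, -0.9]
width: -0.0
grasp_force: 5.1
```

It's at the stop: the force rises and the tool no longer moves. Backing off, lifting, then checking.

```bash
python3 -m pendant '[{"slide":[0,0.03,0],"dr":[0,0,0]},{"slide":[0,0.1,0],"dr":[0,0,0]},{"slide":[0,0.1,-0.1],"dr":[0,0,0]},{"slide":[0.1,0.1,-0.25],"dr":[0,0,0]},{"slide":[0.2,0.02,-0.4],"dr":[0,0,0]},{"slide":[0.2,0.02,-0.4],"dr":[0,0,0]},{"slide":[0.2,0.02,-0.4],"dr":[0,0,0]}]'
python3 - <<'E'
from h import *
s=snap("wrist"); im=s["pixels"]
t=-.2137; R=np.array([[np.cos(t),-np.sin(t)],[np.sin(t),np.cos(t)]])
u,v=proj(s,[.5075,.1818,.04]); u=int(np.clip(u-130,0,300)); v=int(np.clip(v-100,0,220))
for q in ("tab_nl","tab_fl","tab_fr","tab_nr"):
    for x in r.search_frame("wrist",q)[:2]: print(q,x["at"],round(x["conf"],2),((ray(s,x["at"],.037)[:2]-[.5075,.1818])@R*1000).round(1))
cv2.imwrite("pics/w3.png",cv2.resize(im[v:v+200,u:u+260],None,fx=3,fy=3,interpolation=cv2.INTER_CUBIC)); print(u,v)
E
```

```text
time_s: 15.8
eef_pos: [0.4877, 0.2868, 0.2409]
eef_rot: [3.138, 0.006, 2.928]
force: [-0.0, 1.0, -0.3]
width: -0.0003
grasp_force: 0.0
tab_nl [275.3, 169.4] 0.85 [-60.8  95.4]
tab_fl [262.9, 264.5] 0.65 [53.6 80.2]
tab_fl [5.8, 136.9] 0.51 [ -95.2 -188.2]
tab_fr [114.8, 264.8] 0.7 [ 53.7 -96.8]
tab_nr [100.4, 172.7] 0.68 [-57.2 -95.3]
tab_nr [116.6, 264.4] 0.58 [ 53.1 -94.6]
61 123
```

View pics/w3.png

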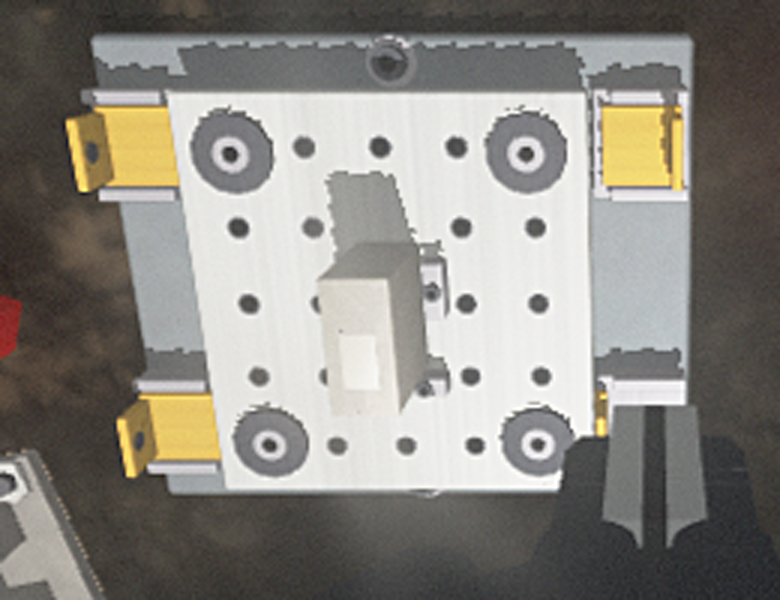

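The far left tab at (600,415) lies against the plate's edge. The other three shims and the core are where they were, and the arm is clear. Handing in.

```bash
python3 -c "
from rig import r
print(r.finish_job())"
```

```text
the job is handed in; nothing more can be done
None
```

The far left corner is the low one: it sank about 5 mm under 4 N, while the other three gave less than about 1 mm when pressed in the asked order. I pushed its shim in to the stop, where the last picture shows its tab against the plate's edge and the other shims and the core unmoved, and handed the job in at about 16 s on the robot's clock.

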